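# Clip the large ring gauge onto the snap hook of its stand

## Robot

A 6-joint arm with a two-finger parallel gripper is mounted at the origin on a cart in front of the work surface, level with it; the furniture and walls round the work are solid. World frame = base frame: x ahead of the robot, y to its left, z up, the work surface at z = 0. Lengths are in m, angles in rad, forces in N, time in s.
With the tool pointing down it reaches from about 0.325 to 0.925 m from the base axis. Payload 3.1 kg.
Tool frame: the origin (TCP) lies at the very end of the fingers, on their centre line; the grasp point (between the pads) lies 19 mm behind it (env.grip_depth is the distance from the TCP to the grasp point, in m); z points along the fingers, y is the line along which they close (so a half turn about z gives the same grasp; the last joint's range is limited). The gripper opens to 85 mm and grips with 20 to 120 N. Pads are 22 mm wide; open, the fingers measure 114 mm over their backs; the gripper's body (76 mm by 85 mm) begins 54 mm behind the grasp point. The pads swing forward as they close: fully open they stand 13 mm farther back than shut.
Start: joints at [-0.112, 0.217, 1.613, -0, 1.311, -0.112], TCP at [0.625, 0, 0.231] pointing down, gripper open.
Joint ranges: [-2.75, 2.75], [-0.78, 2.1], [0.31, 2.55], [-1.13, 4.27], [0.13, 2.63], [-2.58, 2.58]. Speed limits (rad/s): [2.79, 2.79, 3.14, 3.14, 3.14, 3.14].

## Interface

Orientations are given as a unit quaternion [x, y, z, w].
In Python, from cell import env gives the robot as it stands.
- The arm moves only by the tool run_rows, called after "Request:" as a command line: name --pt "numbers of a row" for each row, then --argument value for the rest. Schema: {"type":"object","properties":{"ticks":{"type":"array","items":{"type":"array","items":{"type":"number"},"minItems":5,"maxItems":5},"minItems":1,"maxItems":12},"grip_force":{"type":"number"},"only":{"type":"string"},"quiet":{"type":"boolean"},"lines":{"type":"string"}},"required":["ticks"],"additionalProperties":false}. ticks is a list of rows, 1 to 12 of them, each of 5 numbers: dx, dy, dz in shares of 0.75 m (1.0 is 0.75 m), then a turn about the tool's z in fractions of the full range, 1 being 2 rad, then the finger opening in m; each row is the pose to reach, as a shift and turn from the pose commanded when the call began, along the tool's axes at that moment; what a row does not reach only later rows make up. A row lasts 1/8 s, in which the tool goes at most 0.0625 m and 0.188 rad, less where a joint would pass 70% of its speed; a pose out of reach is approached as far as the arm can. The fingers move at their own pace and stop on an object; grip_force is the grip in N (left out, the last holds). Time passes only in rows, so rows that do not move let the fingers close. The tool returns the time, the measured TCP pose, the force, the opening and the grip force at its end. only (a regular expression) keeps the lines of the reply that match it, lines (a string "A,B") keeps lines A to B, and quiet returns only ok. A shift or turn number past 1, either way, is cut back to 1. Input that does not fit is refused with a message, and nothing moves.
- env.read_state(): the state, without advancing time (a new reading comes with each control period).
- env.snapshot(name): name is "scene" or "side" or "wrist"; returns (picture, depth): 480x640x3 uint8, blue, green, red; 480x640 float32, m along the optical axis (not along the pixel's ray), 0 where there is no reading.
- env.camera_model(name): a dict with "fx", "fy", "cx", "cy" (pixels), "k1" (the pictures are not rectified: a ray, as slopes to the right and down, at radius r is drawn at 1 + k1 r^2 times it, then the intrinsics apply), "cam_to_world" (4x4, takes a point from camera to world coordinates). Camera axes: x right, y down, z forward; pixel columns grow to the right and rows downward; lengths in m; the calibration is good to about 2 mm. A picture is of the moment at which its call begins: read the wrist's pose just before it. camera_model takes no time and is no camera call; for the wrist camera it gives the pose at the moment of the call.
- env.job_done(): hands the job in; it is judged then, once.
The state is a dict: "clock": time; "joint_pos": joint angles; "joint_vel": joint speeds; "tau": joint torques, N m; "ee_pos": TCP position; "eef_rot": TCP orientation; "contact_force": force on the tool from outside, world axes, zero at the start; "torque": the same for the moment, N m; "gripper_width": finger opening in m; "finger_force": force on a finger pad.
Only numpy, scipy, OpenCV 4.12 (cv2) and the standard library are available. Lean on these libraries where they do the work, as an engineer would, in place of code of your own. Each camera call takes 0.05 s, during which the arm holds its last target. There are 200 camera calls.

## Task

Put the larger of the two ring gauges away on its stand: hold it by its upright grip, with the grip on the side of the black rubber pad, bring its ring over the nose of the snap hook and press it down past the sprung gate until the gate snaps shut above it. Let go with the gauge lying flat, the ring at the bottom of the hook and the grip over the pad, and leave the small gauge where it lies.

Things in the scene. Friction and masses are not known exactly. Their poses are not given: they have to be found in the camera images.
- gauge_large: Larger steel ring gauge, 0.2 kg, lying flat, 8 mm thick: ring 60 mm outside, 44 mm inside diameter (band 8 mm wide), on a tail 26 mm wide. Upright dark steel grip on the tail, centred 60 mm from the ring's centre: 40 mm along the tail, 20 mm across, from 8 to 68 mm above the underside. Origin: ring's centre, at the underside. x points from grip to ring (grip at x = -60 mm), z up.
- gauge_small: Bystander: smaller ring gauge of the same make, with the same grip and tail; ring 40 mm outside, 20 mm inside diameter. Origin and axes as for the large one.
- stand: Gauge stand fixed to the bench: grey base plate 170 (x) by 90 (y) by 6 mm with a black rubber pad (50 x 70 mm, centred at x = -49 mm, top at z = 15 mm) for the tail and, at the other end, a snap hook. Origin: centre of the underside; x points from pad to hook, z up. A stored gauge points along the same x, ring's centre at x = 9 to 13 mm, y = 0, underside at z = 15 mm, nose through the ring.
- hook (a point): Bottom of the snap hook, at (43, 0, 15) mm of the stand, axes as the stand's. The hook is a U of 10 mm round steel bar in the stand's x-z plane, open upward: nose centred 23 mm from here towards the pad, its top 15 mm leaning 6 mm more that way; spine 23 mm the other way; both rise 76 mm. Mouth 36 mm clear. The far band of the ring goes down in it, its middle 10 to 14 mm off the nose.
- gate (a joint): Sprung gate of the hook, a 6 mm aluminium bar pivoted at the spine, 53 mm above the hook's bottom, its tip at the nose. 0: shut, level; up to 1.35 rad as its tip is pushed down into the hook; it cannot swing up. Near the nose it takes 1 to 3 N to push. It snaps shut above the ring once the ring lies within 5 mm of the hook's bottom; 8 mm off the line still works.

How it is judged:
On the way:
1. the large gauge pushes the gate open (value of joint gate above 0.5 rad and contact force between gauge_large and stand above 0.3 N), for 0.05 s.
At the end, for the whole second after the job is handed in: The gate is shut (within 0.1 rad) and the large gauge lies still and flat (within 10 degrees) at the bottom of the hook, its underside less than 25 mm above the bench, with the nose through its ring: ring's centre between x = 0 and 36 mm and within 20 mm of y = 0 of the stand (value of joint gate below 0.1 rad and z of gauge_large in the frame of stand below 0.025 m and x of gauge_large in the frame of stand between 0 and 0.036 m and y of gauge_large in the frame of stand between -0.02 and 0.02 m and angle between gauge_large's own z axis and vertical below 0.17 rad and linear speed of gauge_large below 0.02 m/s); the robot touches nothing.
It fails at once if the small gauge is moved by more than 30 mm (distance of gauge_small from where it was at the start of the episode above 0.03 m).
It also fails if it takes over 48 s, if anything falls off the work surface, if the arm or the gripper's body presses on something with over 40 N, if the wrist force passes 120 N, or if a joint passes its speed limit or range.

## Working session

There is one attempt and no reset: what is moved stays moved. The work goes in short steps, Python scripts to look and compute and a tool call to move; the robot and the scene stay as the last step left them, time stands still between calls to the robot, and variables do not carry over. Pictures are saved under pics/ and viewed, at most 10 in all, crops included, and the job is handed in when it is done.

```bash
ls; mkdir -p pics
```

Create h.py:
```python
import numpy as np, cv2
from cell import env
def cloud(name):
    m=env.camera_model(name); im,d=env.snapshot(name)
    K=np.array([[m['fx'],0,m['cx']],[0,m['fy'],m['cy']],[0,0,1.]])
    v,u=np.mgrid[:480,:640]
    p=cv2.undistortPoints(np.stack([u,v],-1).reshape(-1,1,2).astype(float),K,np.array([m['k1'],0,0,0.])).reshape(480,640,2)
    P=np.dstack([p*d[...,None],d])
    T=np.array(m['cam_to_world']); W=P@T[:3,:3].T+T[:3,3]; W[d==0]=np.nan
    return im,d,W
```

Run:
```python
from h import *
for n in ('scene','side'):
    im,d,W=cloud(n); cv2.imwrite(f'pics/{n}0.png',im); np.savez(f'{n}0.npz',im=im,W=W); print(n,np.round(env.camera_model(n)['cam_to_world'],3))
s=env.read_state(); print(s['clock'],s['ee_pos'],s['eef_rot'])
```

```text
cell.py
pics
scene [[-0.847 -0.333  0.414  0.126]
 [-0.531  0.55  -0.645  0.805]
 [-0.013 -0.766 -0.643  0.666]
 [ 0.     0.     0.     1.   ]]
side [[-0.965 -0.16   0.206  0.291]
 [-0.26   0.636 -0.726  0.871]
 [-0.015 -0.755 -0.656  0.649]
 [ 0.     0.     0.     1.   ]]
0.1 [6.24243925e-01 1.13461535e-04 2.30070721e-01] [ 7.07107140e-01  7.07105544e-01 -7.04616678e-04 -8.63483401e-04]
```

View pics/scene0.png

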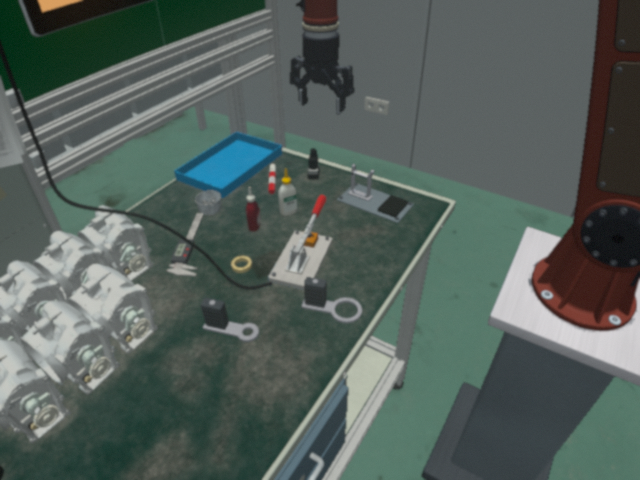

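View pics/side0.png

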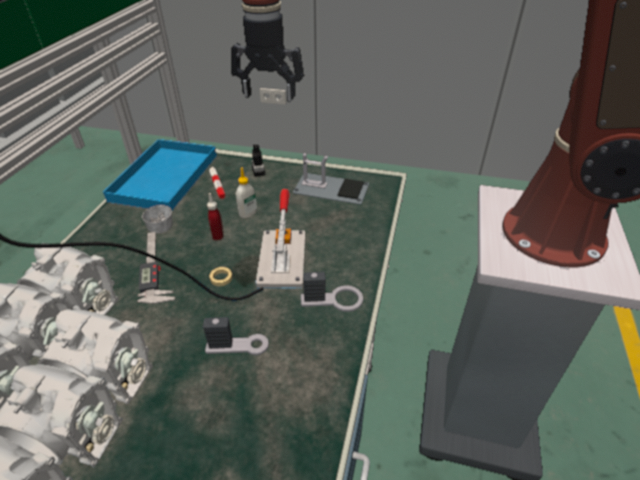

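Scene view: the large gauge's ring is at (346,309) and its grip at (315,292); the small gauge's ring is at (249,331). The stand is at (375,200), pad at (393,207) and hook at (360,182). In the side view the ring is at (347,297), the grip at (315,285), the pad at (352,188) and the hook at (315,170). The large gauge points towards the robot and the stand away from it, so the gauge needs a turn of about 180°.

Run:
```python
from h import *
boxes={'scene':dict(ring=(325,295,366,325),grip=(303,276,330,308),pad=(378,192,415,220),plate=(335,160,415,222)),
'side':dict(ring=(330,283,366,312),grip=(302,272,328,302),pad=(336,176,372,202),plate=(290,150,372,205))}
for n in boxes:
    z=np.load(n+'0.npz'); im=z['im'].astype(int); W=z['W']; g=im.max(-1)
    sat=im.max(-1)-im.min(-1)
    for k,(a,b,c,d) in boxes[n].items():
        w=W[b:d,a:c].reshape(-1,3); gg=g[b:d,a:c].ravel(); ss=sat[b:d,a:c].ravel()
        ok=~np.isnan(w[:,0])
        if k=='ring': m=ok&(gg>120)&(ss<25)&(w[:,2]<.02)&(w[:,2]>-.005)
        if k=='grip': m=ok&(w[:,2]>.055)&(w[:,2]<.08)
        if k=='pad': m=ok&(gg<45)&(abs(w[:,2]-.015)<.006)
        if k=='plate': m=ok&(gg>75)&(ss<30)&(abs(w[:,2]-.006)<.006)
        p=w[m]
        if len(p)<5: print(n,k,len(p));continue
        r=cv2.minAreaRect(p[:,:2].astype(np.float32)*1000)
        print(n,k,len(p),'med',np.round(np.median(p,0),4),'rect',np.round(r[0],1),np.round(r[1],1),round(r[2],1))
        if k=='ring':
            (c0,R)=cv2.minEnclosingCircle(p[:,:2].astype(np.float32)*1000); print('  circ',c0,R)
    a,b,c,d=boxes[n]['plate']; w=W[b:d,a:c].reshape(-1,3); p=w[(w[:,2]>.03)&(w[:,2]<.1)]
    print(n,'hook',len(p),np.round(np.nanmin(p,0),3),np.round(np.nanmax(p,0),3)); 
    print(np.round(p[np.argsort(p[:,0])][::max(1,len(p)//12)],3).tolist())
```

```text
scene ring 354 med [0.3988 0.3008 0.0078] rect [396.1 295.9] [69.1 64. ] 31.6
  circ (396.4475402832031, 294.58294677734375) 35.45919418334961
scene grip 263 med [0.4447 0.3179 0.0671] rect [447.  314.5] [39.6 21.2] 20.6
scene pad 118 med [ 0.448  -0.0402  0.0157] rect [451.3 -45.1] [62.5 41.4] 89.2
scene plate 2686 med [ 0.5288 -0.0506  0.0035] rect [525.6 -99.6] [207. 271.] 30.2
scene hook 217 [ 0.512 -0.06   0.03 ] [ 0.573 -0.044  0.092]
[[0.512, -0.053, 0.089], [0.517, -0.049, 0.047], [0.519, -0.049, 0.073], [0.521, -0.051, 0.088], [0.524, -0.047, 0.031], [0.526, -0.05, 0.055], [0.547, -0.056, 0.068], [0.562, -0.051, 0.088], [0.564, -0.054, 0.04], [0.566, -0.05, 0.077], [0.568, -0.048, 0.074], [0.569, -0.05, 0.09], [0.573, -0.052, 0.073]]
side ring 342 med [0.3918 0.2962 0.0068] rect [391.1 291.7] [61.1 62.3] 67.8
  circ (392.4320373535156, 290.2486572265625) 33.837955474853516
side grip 270 med [0.4459 0.3153 0.066 ] rect [446.4 312. ] [39.7 20.1] 17.8
side pad 223 med [ 0.4524 -0.043   0.014 ] rect [450.9 -46.7] [63.1 42.5] 87.3
side plate 2231 med [ 0.5184 -0.0488  0.0028] rect [511.6 -84.8] [212.6 207.4] 12.8
side hook 220 [ 0.511 -0.063  0.03 ] [ 0.572 -0.047  0.09 ]
[[0.511, -0.051, 0.088], [0.516, -0.053, 0.089], [0.518, -0.05, 0.058], [0.52, -0.049, 0.041], [0.521, -0.054, 0.066], [0.528, -0.052, 0.069], [0.545, -0.053, 0.071], [0.561, -0.055, 0.068], [0.563, -0.052, 0.047], [0.565, -0.051, 0.083], [0.566, -0.049, 0.073], [0.568, -0.052, 0.04], [0.571, -0.054, 0.048]]
```

Run:
```python
from h import *
im,d,W=cloud('wrist'); cv2.imwrite('pics/wrist0.png',im); np.savez('wrist0.npz',im=im,W=W); print(np.round(env.camera_model('wrist')['cam_to_world'],3))
```

```text
[[ 1.     0.001 -0.002  0.624]
 [ 0.001 -0.958 -0.286  0.072]
 [-0.002  0.286 -0.958  0.372]
 [ 0.     0.     0.     1.   ]]
```

View pics/wrist0.png

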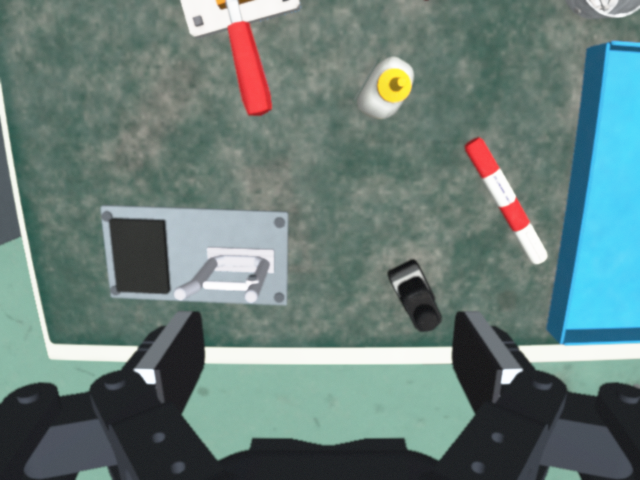

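The wrist view shows the stand clearly. The plate corners are at (102,207), (288,213), (287,305) and (108,298), the pad is at (140,256), and the hook runs from nose tip (182,294) to spine (252,296).

Run:
```python
from h import *
z=np.load('wrist0.npz'); im=z['im'].astype(int); W=z['W']
g=im.max(-1); sat=g-im.min(-1)
zz=W[...,2]
m=np.zeros((480,640),np.uint8); 
m[195:315,90:300]=((im[...,2]>100)&(zz>-.005)&(zz<.02))[195:315,90:300]
m=cv2.morphologyEx(m,cv2.MORPH_CLOSE,np.ones((5,5)))
cs,_=cv2.findContours(m,0,2); c=max(cs,key=cv2.contourArea)[:,0]
p=W[c[:,1],c[:,0]]; 
T=np.array(env.camera_model('wrist')['cam_to_world']); C=T[:3,3]
q=C+(p-C)*((.006-C[2])/(p[:,2]-C[2]))[:,None]; q=q[~np.isnan(q[:,0])]
r=cv2.minAreaRect((q[:,:2]*1000).astype(np.float32)); print('plate',r)
m=np.zeros((480,640),np.uint8); m[205:305,100:180]=(g<60)[205:305,100:180]
c=max(cv2.findContours(m,0,2)[0],key=cv2.contourArea)[:,0]; p=W[c[:,1],c[:,0]]
q=C+(p-C)*((.015-C[2])/(p[:,2]-C[2]))[:,None]
print('pad',cv2.minAreaRect((q[:,:2]*1000).astype(np.float32)))
s=zz[195:315,90:300]; w=W[195:315,90:300]
for lo,hi,x0,x1 in((.085,.1,.49,.53),(.085,.1,.55,.59),(.03,.075,.49,.533),(.03,.075,.555,.59),(.06,.085,.535,.555)):
    k=(s>lo)&(s<hi)&(w[...,0]>x0)&(w[...,0]<x1); print(k.sum(),np.round(w[k].mean(0),4),np.round(w[k].min(0),4),np.round(w[k].max(0),4))
```

```text
plate ((499.6446838378906, -54.88563919067383), (116.72792053222656, 196.70651245117188), 89.7226791381836)
pad ((454.5951843261719, -50.43450927734375), (67.67903900146484, 49.11479949951172), 87.5597915649414)
156 [ 0.5162 -0.0533  0.0882] [ 0.511  -0.0586  0.085 ] [ 0.5208 -0.0493  0.0912]
136 [ 0.5677 -0.0557  0.0878] [ 0.563  -0.0611  0.0851] [ 0.5719 -0.0515  0.0904]
367 [ 0.5244 -0.0525  0.056 ] [ 0.5175 -0.0588  0.0302] [ 0.533  -0.0495  0.075 ]
381 [ 0.5666 -0.0529  0.0596] [ 0.5553 -0.0595  0.0306] [ 0.5727 -0.0472  0.0749]
204 [ 0.5452 -0.0551  0.0697] [ 0.535  -0.0589  0.0662] [ 0.555  -0.0525  0.0721]
```

Add to h.py:
```python
def ray(name,px,z,m=None):
    m=m or env.camera_model(name)
    K=np.array([[m['fx'],0,m['cx']],[0,m['fy'],m['cy']],[0,0,1.]])
    p=cv2.undistortPoints(np.array(px,float).reshape(-1,1,2),K,np.array([m['k1'],0,0,0.])).reshape(-1,2)
    T=np.array(m['cam_to_world']); v=np.c_[p,np.ones(len(p))]@T[:3,:3].T
    return T[:3,3]+v*((z-T[2,3])/v[:,2])[:,None]
```

Run:
```python
from h import *
im=np.load('wrist0.npz')['im'].astype(int)
m=np.zeros((480,640),np.uint8); m[195:315,90:300]=(im[...,2]>100)[195:315,90:300]
m=cv2.morphologyEx(m,cv2.MORPH_OPEN,np.ones((5,5)))
c=max(cv2.findContours(m,0,1)[0],key=cv2.contourArea)[:,0]; h=cv2.convexHull(c)[:,0]; print(c.min(0),c.max(0))
q=ray('wrist',h,.006)[:,:2]*1000; print('plate',cv2.minAreaRect(q.astype(np.float32)))
m=np.zeros((480,640),np.uint8); m[212:300,108:175]=(im.max(-1)<70)[212:300,108:175]
m=cv2.morphologyEx(m,cv2.MORPH_OPEN,np.ones((5,5)))
c=max(cv2.findContours(m,0,1)[0],key=cv2.contourArea)[:,0]; q=ray('wrist',c,.015)[:,:2]*1000; print('pad',cv2.minAreaRect(q.astype(np.float32)))
```

```text
[ 95 195] [299 314]
plate ((505.8021545410156, -53.965999603271484), (114.40733337402344, 184.92552185058594), 89.8237533569336)
pad ((454.7256774902344, -50.56826400756836), (68.45458221435547, 49.60282897949219), 87.36827087402344)
```

Careful with the scale: shifts go in shares of 0.75 m and turns go in shares of 2 rad. That gives: 0.313 m / 0.75 = 0.4173, 0.3 m / 0.75 = 0.4, 1.23 rad / 2 = 0.615.

Request:
run_rows --pt "0.0667 -0.04 0 0.09 0.085" --pt "0.1333 -0.08 0 0.18 0.085" --pt "0.2 -0.12 0 0.27 0.085" --pt "0.2667 -0.16 0 0.36 0.085" --pt "0.3333 -0.2 0 0.45 0.085" --pt "0.4 -0.2267 0 0.54 0.085" --pt "0.4173 -0.2373 0 0.615 0.085" --pt "0.4173 -0.2373 0 0.615 0.085" --pt "0.4173 -0.2373 0 0.615 0.085" --pt "0.4173 -0.2373 0 0.615 0.085" --grip_force 110

```text
clock: 1.4
ee_pos: [0.4476, 0.312, 0.2312]
eef_rot: [0.986, 0.169, -0.0, 0.0]
contact_force: [-0.8, 0.6, 0.3]
gripper_width: 0.0851
finger_force: 0.0
```

Run:
```python
from h import *
im,d,W=cloud('wrist'); cv2.imwrite('pics/wrist1.png',im); np.savez('wrist1.npz',im=im,W=W)
s=env.read_state(); print(s['clock'],s['ee_pos'],s['eef_rot'],s['joint_pos'])
w=W.reshape(-1,3); k=(w[:,2]>.06)&(w[:,2]<.075)&(abs(w[:,0]-.4465)<.05)&(abs(w[:,1]-.313)<.05)
r=cv2.minAreaRect((w[k][:,:2]*1000).astype(np.float32)); print(k.sum(),r,w[k].mean(0))
```

```text
1.45 [0.44763471 0.3120191  0.23125114] [ 9.85581960e-01  1.69198654e-01 -1.38159156e-05  1.24425770e-04] [ 4.80222784e-01  4.83293530e-02  1.80147650e+00 -2.37725729e-04
  1.29188909e+00  1.71105148e+00]
1422 ((446.83001708984375, 311.029296875), (40.1221809387207, 19.97088623046875), 17.419151306152344) [0.44800514 0.31140905 0.06711168]
```

View pics/wrist1.png

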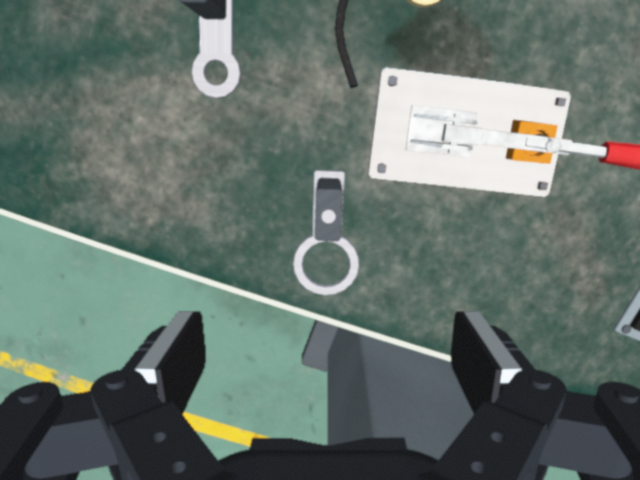

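The wrist view shows the large ring's centre at (326,264) and the grip top at about (329,215), almost in line with the tool. The small gauge is at (215,70), well clear. I'll measure the ring centre to refine the yaw.

Run:
```python
from h import *
im=np.load('wrist1.npz')['im']
W=np.load('wrist1.npz')['W']
m=np.zeros((480,640),np.uint8); m[230:300,285:368]=(im.min(-1)>140)[230:300,285:368]
cs,h=cv2.findContours(m,cv2.RETR_CCOMP,1)
for c,hh in zip(cs,h[0]):
    if cv2.contourArea(c)>300: 
        e=cv2.fitEllipse(c); q=ray('wrist',[e[0]],.008); print('hole' if hh[3]>=0 else 'outer',e,q)
g=np.zeros((480,640),np.uint8); zz=W[...,2]; g[165:245,300:360]=((zz>.058)&(zz<.078))[165:245,300:360]
c=max(cv2.findContours(g,0,1)[0],key=cv2.contourArea)[:,0]; print('grip top',cv2.minAreaRect((ray('wrist',c,.068)[:,:2]*1000).astype(np.float32)))
s=env.read_state(); print(s['ee_pos'],s['eef_rot'])
```

```text
outer ((325.5055847167969, 263.6938781738281), (57.354652404785156, 60.90034866333008), 103.50707244873047) [[0.39065953 0.29330201 0.008     ]]
grip top ((448.0567932128906, 311.4746398925781), (40.69021987915039, 19.725704193115234), 17.270793914794922)
[0.44763471 0.3120191  0.23125114] [ 9.85581960e-01  1.69198654e-01 -1.38159156e-05  1.24425770e-04]
```

Ring and grip are 60.1 mm apart, as they should be, at a heading of 17.6°. I'll go down with the fingers narrowed to 50 mm to clear the clamp plate.

To row units: 0.209 m / 0.75 = 0.2787, 0.0005 m / 0.75 = 0.0007, 0.035 rad / 2 = 0.0175.

Request:
run_rows --pt "0 0.0007 0.04 0.0175 0.05" --pt "0 0.0007 0.0933 0.0175 0.05" --pt "0 0.0007 0.1467 0.0175 0.05" --pt "0 0.0007 0.2 0.0175 0.05" --pt "0 0.0007 0.24 0.0175 0.05" --pt "0 0.0007 0.2667 0.0175 0.05" --pt "0 0.0007 0.2787 0.0175 0.05" --pt "0 0.0007 0.2787 0.0175 0.05" --pt "0 0.0007 0.2787 0.0175 0.05"

```text
clock: 2.58
ee_pos: [0.4483, 0.3129, 0.0234]
eef_rot: [0.988, 0.152, 0.001, -0.0]
contact_force: [0.4, -0.1, -0.2]
gripper_width: 0.0499
finger_force: 0.0
```

Request:
run_rows --pt "0 0 0 0 0.01" --pt "0 0 0 0 0.01" --pt "0 0 0 0 0.01" --pt "0 0 0 0 0.01" --pt "0 0 0 0 0.01" --pt "0 0 0 0 0.01" --grip_force 110

```text
clock: 3.32
ee_pos: [0.4481, 0.313, 0.0235]
eef_rot: [0.988, 0.152, 0.001, -0.0]
contact_force: [-0.7, -0.3, 6.2]
gripper_width: 0.0191
finger_force: 107.8
```

To row units: -0.2 m / 0.75 = -0.2667, -0.18 m / 0.75 = -0.24, -1.4 rad / 2 = -0.7.

Request:
run_rows --pt "0 0 -0.04 0 0.01" --pt "0 0 -0.1067 0 0.01" --pt "0 0 -0.1733 0 0.01" --pt "0 0 -0.24 0 0.01" --pt "-0.0133 0.0267 -0.2667 -0.075 0.01" --pt "-0.0267 0.0667 -0.2667 -0.165 0.01" --pt "-0.0333 0.1067 -0.2667 -0.255 0.01" --pt "-0.04 0.1333 -0.2667 -0.345 0.01" --pt "-0.0467 0.16 -0.2667 -0.435 0.01" --pt "-0.0533 0.1867 -0.2667 -0.525 0.01" --pt "-0.06 0.2133 -0.2667 -0.615 0.01" --pt "-0.0667 0.24 -0.2667 -0.7 0.01"

```text
clock: 4.82
ee_pos: [0.4525, 0.1252, 0.2209]
eef_rot: [0.656, 0.755, -0.001, -0.001]
contact_force: [-0.6, 0.4, -2.7]
gripper_width: 0.0184
finger_force: 107.4
```

Run:
```python
from h import *
s=env.read_state(); R=__import__('scipy.spatial.transform',fromlist=['x']).Rotation.from_quat(s['eef_rot']).as_matrix()
p=np.array(s['ee_pos']); print(p,np.degrees(np.arctan2(R[1,0],R[0,0])),R.T@(np.array([.4535,-.0505,p[2]])-p),s['joint_pos'])
```

```text
[0.45252704 0.12515443 0.22091451] 98.06656766376523 [-1.74052974e-01 -2.36851406e-02  2.05995298e-05] [ 1.20055970e-01 -1.12034903e-01  1.97733463e+00  1.89975381e-04
  1.27890103e+00 -2.07874088e-02]
```

To row units: -0.174 m / 0.75 = -0.232, -0.16 m / 0.75 = -0.2133, -1.39 rad / 2 = -0.695.

Request:
run_rows --pt "-0.0267 -0.0027 0 -0.085 0.01" --pt "-0.0533 -0.0067 0 -0.175 0.01" --pt "-0.0867 -0.0107 0 -0.265 0.01" --pt "-0.12 -0.016 0 -0.355 0.01" --pt "-0.1533 -0.0213 0 -0.445 0.01" --pt "-0.1867 -0.0267 0 -0.535 0.01" --pt "-0.2133 -0.0293 0 -0.625 0.01" --pt "-0.232 -0.0313 0 -0.695 0.01" --pt "-0.232 -0.0313 0 -0.695 0.01" --pt "-0.232 -0.0313 0 -0.695 0.01" --pt "-0.232 -0.0313 0 -0.695 0.01"

```text
clock: 6.2
ee_pos: [0.4535, -0.0491, 0.222]
eef_rot: [0.023, 1.0, 0.0, -0.0]
contact_force: [-0.3, -0.6, -1.9]
gripper_width: 0.0188
finger_force: 107.6
```

Run:
```python
from h import *
s=env.read_state(); R=__import__('scipy.spatial.transform',fromlist=['x']).Rotation.from_quat(s['eef_rot']).as_matrix()
p=np.array(s['ee_pos']); print(p,np.degrees(np.arctan2(R[1,0],R[0,0])),s['joint_pos'])
for n in ('scene','side','wrist'):
    im,d,W=cloud(n); np.savez(n+'2.npz',im=im,W=W); cv2.imwrite(f'pics/{n}2.png',im)
    w=W.reshape(-1,3); k=(abs(w[:,0]-.515)<.06)&(abs(w[:,1]+.05)<.06)&(w[:,2]>.15)&(w[:,2]<.22); print(n,k.sum(), np.round(w[k].min(0),3) if k.any() else '',np.round(w[k].max(0),3) if k.any() else '')
a=cv2.imread('pics/scene2.png')[30:270,220:500]; b=cv2.imread('pics/wrist2.png')
cv2.imwrite('pics/c2.png',np.hstack([cv2.resize(a,(400,343)),cv2.resize(b,(400,343))]))
```

```text
[ 0.45354914 -0.04905162  0.22198106] 177.36174339792183 [-2.61942868e-01 -1.46117588e-01  2.00549044e+00  2.45259028e-04
  1.28291183e+00 -1.78676253e+00]
scene 337 [ 0.455 -0.078  0.198] [ 0.544 -0.018  0.22 ]
side 367 [ 0.455 -0.08   0.197] [ 0.543 -0.02   0.22 ]
wrist 31 [ 0.524 -0.072  0.199] [ 0.529 -0.034  0.203]
```

View pics/c2.png

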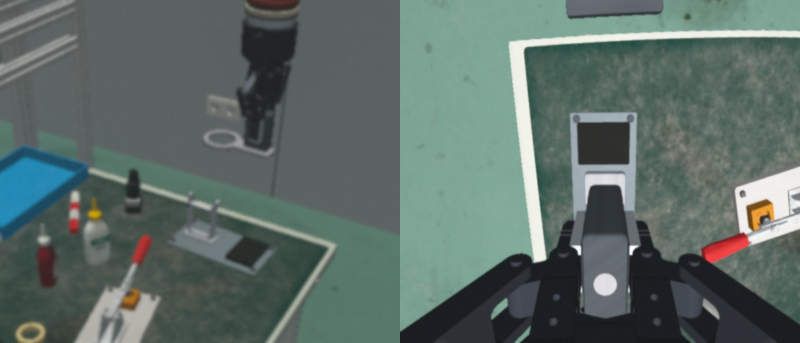

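The left half shows the gauge held level with its ring pointing the way the hook lies. The right half shows the stand below, behind the grip. Next I measure the ring centre and tilt from the scene and side data.

Run:
```python
from h import *
for n in ('scene','side'):
    z=np.load(n+'2.npz'); w=z['W'].reshape(-1,3); g=z['im'].reshape(-1,3).min(-1)
    k=(w[:,0]>.482)&(w[:,0]<.56)&(abs(w[:,1]+.05)<.045)&(w[:,2]>.185)&(w[:,2]<.225)&(g>110)
    p=w[k]; A=np.c_[p[:,:2]-[.51,-.05],np.ones(len(p))]; c=np.linalg.lstsq(A,p[:,2],rcond=None)[0]
    C,R=cv2.minEnclosingCircle((p[:,:2]*1000).astype(np.float32))
    A=np.c_[2*p[:,:2],np.ones(len(p))]; q=np.linalg.lstsq(A,(p[:,:2]**2).sum(1),rcond=None)[0]
    print(n,len(p),'plane',np.round(c,4),'circ',C,R,'lsq',q,(q[2]+q[0]**2+q[1]**2)**.5)
```

```text
scene 141 plane [-0.0095 -0.0077  0.2066] circ (511.7679748535156, -48.70209884643555) 32.16202163696289 lsq [ 0.51354951 -0.04881047 -0.26542359] 0.026305278727923247
side 188 plane [-0.0004  0.0017  0.205 ] circ (511.3140563964844, -51.69241714477539) 32.46870422363281 lsq [ 0.51321092 -0.0500775  -0.26520346] 0.02626311764443886
```

Run:
```python
from h import *
for n in ('scene0','side0','wrist0','scene2','side2'):
    w=np.load(n+'.npz')['W'].reshape(-1,3)
    for x0,x1 in((.50,.53),(.555,.58)):
        k=(w[:,0]>x0)&(w[:,0]<x1)&(abs(w[:,1]+.052)<.02)&(w[:,2]>.086)&(w[:,2]<.096); p=w[k]; print(n,k.sum(),np.round(p.mean(0),4),end=' ')
    print()
```

```text
scene0 12 [ 0.5158 -0.0498  0.0893] scene0 9 [ 0.5666 -0.0524  0.0895] 
side0 9 [ 0.5148 -0.0537  0.0883] side0 9 [ 0.5666 -0.0546  0.0872] 
wrist0 138 [ 0.516  -0.0535  0.0886] wrist0 119 [ 0.5677 -0.0559  0.0882] 
scene2 12 [ 0.5162 -0.0511  0.0887] scene2 12 [ 0.567  -0.0522  0.0885] 
side2 10 [ 0.515  -0.0528  0.0885] side2 7 [ 0.5662 -0.0542  0.0877]
```

Request:
run_rows --pt "0 -0.0027 0.04 0 0.01" --pt "0 -0.0027 0.08 0 0.01" --pt "0 -0.0027 0.1133 0 0.01" --pt "0 -0.0027 0.1267 0 0.01" --pt "0 -0.0027 0.1267 0 0.01"

```text
clock: 6.98
ee_pos: [0.4534, -0.0515, 0.127]
eef_rot: [0.023, 1.0, 0.0, -0.001]
contact_force: [0.4, 0.2, -2.4]
gripper_width: 0.0187
finger_force: 107.6
```

Request:
run_rows --pt "0 0 0.0107 0 0.01" --pt "0 0 0.0213 0 0.01" --pt "0 0 0.032 0 0.01" --pt "0 0 0.04 0 0.01" --pt "0 0 0.04 0 0.01"

```text
clock: 7.6
ee_pos: [0.4531, -0.0516, 0.0966]
eef_rot: [0.023, 1.0, 0.0, -0.001]
contact_force: [0.5, -0.9, -2.6]
gripper_width: 0.019
finger_force: 107.6
```

Run:
```python
from h import *
for n in ('scene','side'):
    im,d,W=cloud(n); cv2.imwrite(f'pics/{n}3.png',im)
a=cv2.imread('pics/scene3.png')[130:240,310:430]; b=cv2.imread('pics/side3.png')[110:220,270:390]
cv2.imwrite('pics/c3.png',np.hstack([cv2.resize(a,(400,366),interpolation=2),cv2.resize(b,(400,366),interpolation=2)]))
```

```text
(no output)
```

View pics/c3.png

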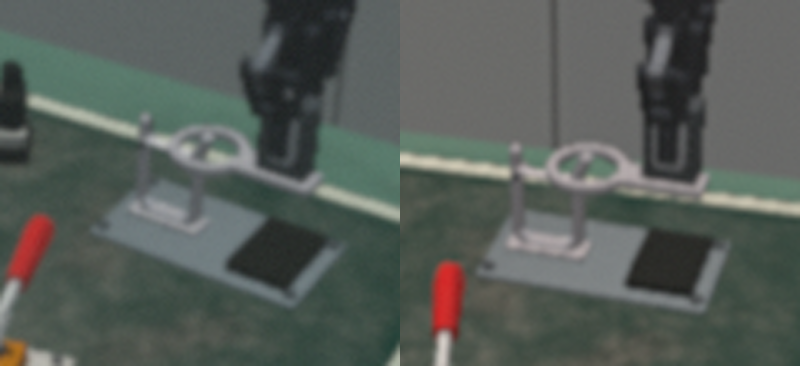

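The nose tip shows inside the ring in both crops, at about (205,145) and (580,165), and the ring sits just above the gate. Now I press down.

To row units: 0.047 m / 0.75 = 0.0627, 0.042 m / 0.75 = 0.056.

Request:
run_rows --pt "0 0 0.008 0 0.01" --pt "0 0 0.016 0 0.01" --pt "0 0 0.024 0 0.01" --pt "0 0 0.032 0 0.01" --pt "0 0 0.04 0 0.01" --pt "0 0 0.048 0 0.01" --pt "0 0 0.056 0 0.01" --pt "0 0 0.0627 0 0.01"

```text
clock: 8.7
ee_pos: [0.4534, -0.0516, 0.0495]
eef_rot: [0.023, 1.0, 0.0, -0.0]
contact_force: [-0.1, 1.0, -2.2]
gripper_width: 0.019
finger_force: 107.7
```

Request:
run_rows --pt "0 0 0.004 0 0.01" --pt "0 0 0.008 0 0.01" --pt "0 0 0.012 0 0.01" --pt "0 0 0.0147 0 0.01" --pt "0 0 0.0147 0 0.01"

```text
clock: 9.32
ee_pos: [0.4536, -0.0517, 0.0392]
eef_rot: [0.023, 1.0, 0.0, -0.0]
contact_force: [0.6, -0.6, -1.8]
gripper_width: 0.0188
finger_force: 107.7
```

To row units: 0.002 m / 0.75 = 0.0027, 0.001 m / 0.75 = 0.0013.

Request:
run_rows --pt "0 0 0.0013 0 0.01" --pt "0 0 0.0027 0 0.01" --pt "0 0 0.0027 0 0.01"

```text
clock: 9.7
ee_pos: [0.4541, -0.0518, 0.0384]
eef_rot: [0.023, 1.0, -0.0, -0.0]
contact_force: [-2.2, 0.8, 6.0]
gripper_width: 0.0188
finger_force: 109.0
```

Run:
```python
from h import *
for n in ('scene','side'):
    im,d,W=cloud(n); cv2.imwrite(f'pics/{n}4.png',im); w=W.reshape(-1,3)
    k=(w[:,0]>.532)&(w[:,0]<.556)&(abs(w[:,1]+.053)<.01)&(w[:,2]>.03)&(w[:,2]<.08); print(n,'gate pts',k.sum(),np.round(w[k].mean(0),3))
a=cv2.imread('pics/scene4.png')[130:240,310:430]; b=cv2.imread('pics/side4.png')[110:220,270:390]
cv2.imwrite('pics/c4.png',np.hstack([cv2.resize(a,(400,366),interpolation=2),cv2.resize(b,(400,366),interpolation=2)]))
```

```text
scene gate pts 23 [ 0.545 -0.052  0.07 ]
side gate pts 24 [ 0.544 -0.055  0.068]
```

View pics/c4.png

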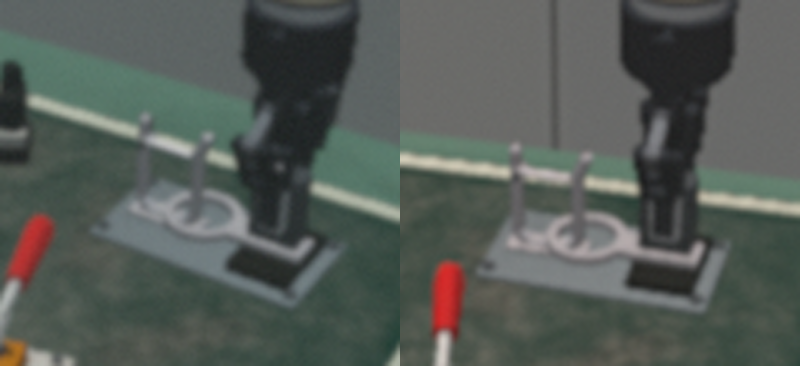

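The ring lies at the bottom of the hook and the tail is on the pad. The gate is shut above it, with its bar seen at z≈0.07 in both views. I'll release and lift off.

To row units: -0.001 m / 0.75 = -0.0013.

Request:
run_rows --pt "0 0 -0.0013 0 0.03" --pt "0 0 -0.0013 0 0.05" --pt "0 0 -0.0013 0 0.05" --pt "0 0 -0.0013 0 0.05" --grip_force 20

```text
clock: 10.3
ee_pos: [0.4537, -0.0518, 0.0382]
eef_rot: [0.023, 1.0, 0.0, -0.0]
contact_force: [-0.8, 0.7, 0.3]
gripper_width: 0.0498
finger_force: 0.0
```

Request:
run_rows --pt "0 0 -0.0267 0 0.05" --pt "0 0 -0.0667 0 0.05" --pt "0 0 -0.1333 0 0.05" --pt "0 0 -0.2 0 0.05" --pt "0 0 -0.2533 0 0.05" --pt "0 0 -0.2533 0 0.05" --pt "0 0 -0.2533 0 0.05"

```text
clock: 11.18
ee_pos: [0.4532, -0.0516, 0.2275]
eef_rot: [0.023, 1.0, 0.0, -0.001]
contact_force: [0.2, 0.5, -0.6]
gripper_width: 0.0505
finger_force: 0.0
```

Run:
```python
from h import *
for n in ('scene','side'):
    im,d,W=cloud(n); cv2.imwrite(f'pics/{n}5.png',im); w=W.reshape(-1,3)
    k=(w[:,0]>.532)&(w[:,0]<.556)&(abs(w[:,1]+.053)<.01)&(w[:,2]>.03)&(w[:,2]<.08); print(n,'gate pts',k.sum(),np.round(w[k].mean(0),3))
    k=(w[:,2]>.07)&(w[:,2]<.095)&(abs(w[:,0]-.454)<.04)&(abs(w[:,1]+.05)<.03); print('grip top',k.sum(),np.round(w[k].mean(0),3))
a=cv2.imread('pics/scene5.png')[130:240,310:430]; b=cv2.imread('pics/side5.png')[110:220,270:390]
cv2.imwrite('pics/c5.png',np.hstack([cv2.resize(a,(400,366),interpolation=2),cv2.resize(b,(400,366),interpolation=2)]))
```

```text
scene gate pts 22 [ 0.543 -0.051  0.071]
grip top 159 [ 0.453 -0.046  0.08 ]
side gate pts 25 [ 0.544 -0.054  0.069]
grip top 151 [ 0.454 -0.047  0.079]
```

View pics/c5.png

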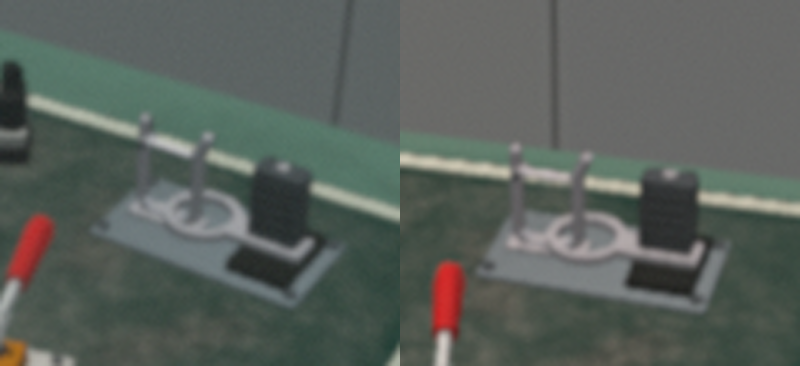

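The gauge lies flat with the nose through its ring, the gate shut above it, the grip over the pad and the gripper clear. I'm handing it in.

```bash
python3 -c "
from cell import env
print(env.job_done())"
```

```text
the job is handed in; nothing more can be done
None
```

The large gauge is on its stand: it lies flat with the ring at the bottom of the hook, the gate shut above it and the grip over the pad, the small gauge was not touched, and the job was handed in at about 11 s (no verdict was returned).

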